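Draw out the telescopic platform wiper and hold it ready

TASK

The kitchen platform wiper is parked upright in its stand, closed up, with its black grip twisted out of line. Turn the grip until its thumb button is in line with the raised mark on the white collar below it, squeeze the button in, draw the grip up to the second of its three stops and let the button spring back out so that it locks there. Then, without pressing the button again, lift the wiper out of the stand and finish while holding it by the grip, still and upright in the air, clear above the stand; do not disturb the other things on the platform.

Things in the scene. Friction and masses are not known exactly. Their poses are not given: they have to be found in the camera images.
- grip (a point): Point on the axis of the wiper's black grip, level with its button; own x points out through the button, z up. The grip is a round sleeve 30 mm in diameter, 130 mm long (95 mm below this point, 35 above), 110 g; closed, this point is about 193 mm above the platform. One finger on the button, one opposite, squeezes and holds (30.5 mm); a quarter turn away, a grasp (30 mm) misses the button.
- button_face (a point): Centre of the face of the grip's round thumb button, 14 mm in diameter, which stands 5.5 mm out of the side of the grip, so that the grip measures 35.5 mm across the button when it is out.
- button (a joint): How far the grip's thumb button is pressed in, m: 0 out (sprung), 0.005 fully in. It takes about 2.5 N to start and 5.5 N to press fully; the grip is unlocked from about 0.0035.
- grip_turn (a joint): Angle of the grip about its own upright axis, rad: 0 when the button is above the raised mark, growing counter-clockwise seen from above, -0.5 to 1.5. Light friction (0.02 N m). Only within about 0.2 of the mark can the grip be drawn up (a key then enters the rod's keyway and guides it); drawn out, it stays in line within about 0.15.
- grip_slide (a joint): How far the grip is drawn up, m: 0 closed. With the button out it locks at 0, 0.030, 0.060 (second stop) and 0.090 (third; end of travel 0.0925), with 1.5 mm of play either way. With the button in it slides freely (about 1 N); let go between stops, it sinks by its weight to the next stop below and locks. Pulled while locked, it brings the whole wiper up.
- mark (a point): Outer end of the raised mark, a white rib 7 mm wide that sticks out 12 mm from the side of the white round collar (38 mm in diameter, 12 mm high) just below the closed grip; 31 mm from the grip's axis. The point's own x axis points outward along the rib, square to the wiper's bar, and its z axis up along the rod.
- wiper_bar (a point): Centre of the wiper's white plastic head bar, 16 mm thick (its own x), 190 mm long (its own y) and 40 mm high (z), with a rubber blade reaching 19 mm below the bar's underside. The grip's axis stands upright on its middle. Parked, the bar's underside is 34 mm above the platform, this point 54 mm. The whole wiper weighs about 0.5 kg.
- stand_top (a point): Centre of the mouth of the grey wiper stand, at the level of its rim, 62 mm above the platform. The stand is fixed, 100 mm (its x) by 236 mm (its y), with an upright trough 18 mm wide and 193 mm long inside that holds the bar with 1 mm to spare on each side, and the bar stands 28 mm deep in it; its blade reaches 47 mm below the rim.
- spices (a point): A cap of one of six small glass jars on the black lazy Susan (260 mm across, cap tops 105 mm above the platform), which turns easily. Leave alone.
- susan: Foot of the lazy Susan, the centre of its underside.
- chakla: Round wooden rolling board, 230 mm across, 32 mm high, origin at the centre of its underside. Leave alone.
- belan: Wooden rolling pin, 320 mm long (its own y), 38 mm thick, lying down, origin under its middle. Leave alone.
- ladle: Steel ladle lying down, bowl 84 mm across and 32 mm high with its origin under it, handle 260 mm along its own y. Leave alone.
- bowl: Upturned red plastic bowl, 146 mm across, 66 mm high, origin at the centre of its underside. Leave alone.
- tumbler: Steel tumbler, 72 mm across, 95 mm high, origin at the centre of its underside. Leave alone.
Not all that is in view belongs to the job. There is more than one size of the part that bears grip; the job needs the larger.

How it is judged:
By the outcome, as a careful person would: the job done as asked, in the order asked, and still so for the second after the job is handed in, while the arm keeps its last pose, push and grip.
It also fails if it takes over 51 s, if anything falls off the work surface, if the arm or the gripper's body presses on something with over 40 N, if the wrist force passes 120 N, or if a joint passes its speed limit or range.

ROBOT

A 6-joint arm with a two-finger parallel gripper is mounted at the origin on the work surface. World frame = base frame: x ahead of the robot, y to its left, z up, the work surface at z = 0. Lengths are in m, angles in rad, forces in N, time in s.
With the tool pointing down it reaches from about 0.3 to 0.775 m from the base axis. Payload 14.6 kg.
Tool frame: the origin (TCP) lies on the centre line of the jaws, within the pads' length; the fingertips stand 19 mm ahead of it and the grasp point (between the pads) is the TCP; z points along the fingers, x is the direction in which the jaws open and shut, and the axes are right-handed (so a half turn about z gives the same grasp; the last joint's range is limited). The gripper opens to 94 mm and grips with 3 to 60 N. Pads are 16 mm wide; open, the fingers measure 119 mm over their backs; the gripper's body (75 mm by 177 mm) begins 78 mm behind the grasp point.
Start: joints at [-1.393, 0.3, 1.521, -0, 1.321, -0.067], TCP at [0.133, -0.534, 0.224] pointing down, gripper open.
Joint ranges: [-3.03, 3.03], [-0.79, 2.21], [0.23, 2.52], [-1.04, 4.18], [0, 3.07], [-2.55, 2.55]. Speed limits (rad/s): [2.22, 2.22, 2.57, 3.14, 3.14, 3.14].

INTERFACE

Orientations are given as [roll, pitch, yaw] about the fixed x, y, z axes, in that order (R = Rz(yaw) Ry(pitch) Rx(roll)).
In Python, from station import ctrl, imaging gives the robot as it stands.
- The arm moves only by the shell command python3 -m handwheel 'ROWS' [OPENING] [FORCE]. ROWS is JSON, a list that holds one entry, the list of rows, each a list of 4 numbers: the shift along the tool's x, y, z in m, then the turn about the tool's z in rad. A call has 1 to 10 rows; each row shifts and turns the pose as measured when the row begins, along the tool's axes as they then stand; what a row does not reach is not made up. A row lasts 1/10 s, in which the tool goes at most 50 mm and 8.59 degrees, less where a joint would pass 70% of its speed; a pose out of reach is approached as far as the arm can. A call is refused whole if a number of a shift passes 0.05 or a number of a turn 0.15, either way. A call with a gripper value outside its range is refused whole. OPENING is the finger opening in m, from 0 to 0.094, set as the call begins (- or left out, the last holds). The fingers move at their own pace and stop on an object; FORCE is the grip in N (left out, the last holds). Time passes only in rows, so rows that do not move let the fingers close. It gives the time, the measured TCP pose, the force and the opening at its end, in the units of the state.
- ctrl.get_obs(): the state, without advancing time (a new reading comes with each control period).
- imaging.camera(name): name is "scene" or "top" or "wrist"; returns the picture (384x512x3 uint8, red, green, blue); there is no depth.
- imaging.camera_model(name): a dict with "camera_matrix" (3x3 intrinsics, pixels), "k1" (the pictures are not rectified: a ray, as slopes to the right and down, at radius r is drawn at 1 + k1 r^2 times it, then the intrinsics apply), "position" and "attitude" of the camera in the world. Camera axes: x right, y up, looking along -z (the intrinsics and any distortion apply to the point x, -y, -z); pixel columns grow to the right and rows downward; lengths in m; the calibration is good to about 2 mm. A picture is of the moment at which its call begins: read the wrist's pose just before it. camera_model takes no time and is no camera call; for the wrist camera it gives the pose at the moment of the call.
- ctrl.hand_in(): hands the job in, once; it reports no verdict.
The state is a dict: "time_s": time; "qpos": joint angles; "joint_vel": joint speeds; "tau": joint torques, N m; "ee_pos": TCP position; "eef_rot": TCP orientation; "force": force on the tool from outside, world axes, zero at the start; "moment": the same for the moment, N m; "grip_width": finger opening in m.
Only numpy, scipy, OpenCV 4.12 (cv2) and the standard library are available. Lean on these libraries where they do the work, as an engineer would, in place of code of your own. Each camera call takes 0.05 s, during which the arm holds its last target. There are 200 camera calls.

## Working session

There is one attempt and no reset: what is moved stays moved. The work goes in short steps, Python scripts to look and compute and a shell command to move; the robot and the scene stay as the last step left them, time stands still between calls to the robot, and variables do not carry over. Pictures are saved under pics/ and viewed, about 8 in all and at most 12, crops included, and the job is handed in when it is done.

```bash
ls; mkdir -p pics; python3 - <<'E'
from station import ctrl, imaging
import cv2,numpy as np
for n in("scene","top"):
    im=imaging.camera(n); cv2.imwrite(f"pics/{n}0.png",im[:,:,::-1])
    m=imaging.camera_model(n); print(n,{k:np.round(v,4).tolist() for k,v in m.items()})
a=cv2.imread("pics/scene0.png");b=cv2.imread("pics/top0.png")
print(ctrl.get_obs())
E
```

```text
pics
scene {'camera_matrix': [[374.319, 0.0, 254.7633], [0.0, 374.319, 188.2166], [0.0, 0.0, 1.0]], 'k1': -0.0018, 'position': [1.1597, -0.9016, 0.9099], 'attitude': [0.925, -0.023, 0.6482]}
top {'camera_matrix': [[475.3392, 0.0, 253.8669], [0.0, 475.3392, 192.0128], [0.0, 0.0, 1.0]], 'k1': -0.1424, 'position': [0.3885, -0.041, 1.8254], 'attitude': [0.1072, -0.0122, -1.556]}
{'time_s': 0.1, 'qpos': array([-1.39264736e+00,  3.00420512e-01,  1.52152441e+00,  3.74686567e-06,
        1.32074047e+00, -6.66302254e-02]), 'joint_vel': array([ 5.85480897e-04, -2.30380746e-03, -5.51649327e-04,  4.21736393e-05,
        2.79759781e-04, -9.49764807e-04]), 'tau': array([ 7.82303487e-04, -5.32645619e+01, -3.53286195e+01,  7.09365914e-02,
        2.34462053e-02, -4.89072829e-05]), 'ee_pos': array([ 0.13322946, -0.53338394,  0.22393805]), 'eef_rot': array([-3.14151628e+00,  1.09006513e-03, -1.32601803e+00]), 'force': array([0.66623386, 0.75097551, 0.29104471]), 'moment': array([-0.02997847, -0.02091109, -0.0129446 ]), 'grip_width': 0.09417162894313283}
```

View pics/scene0.png

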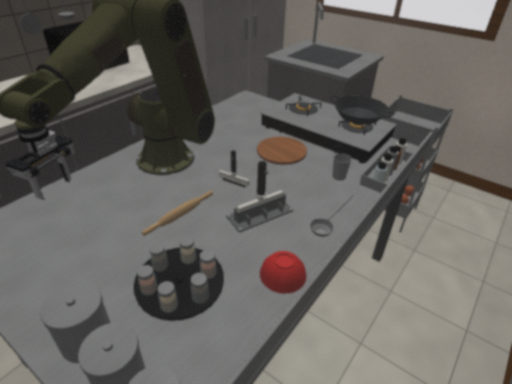

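View pics/top0.png

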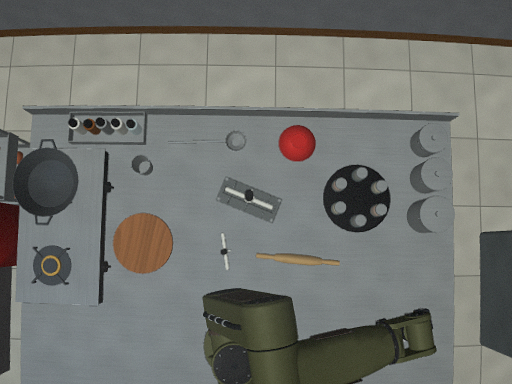

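The scene view shows the large wiper in its grey stand near (262,190). In the top view the stand is at (249,199), with the small decoy wiper at (225,251). Next I'll project and enlarge.

```bash
cat > h.py <<'E'
from station import ctrl, imaging
import cv2,numpy as np
from scipy.spatial.transform import Rotation as R
def model(n):
    m=imaging.camera_model(n);return np.array(m["camera_matrix"]),m["k1"],np.array(m["position"]),R.from_euler("xyz",m["attitude"]).as_matrix()
def proj(M,p):
    K,k,c,A=M;q=(np.atleast_2d(p)-c)@A;s=np.c_[q[:,0],-q[:,1]]/-q[:,2:]
    s=s*(1+k*(s**2).sum(1,keepdims=True));return s@K[:2,:2].T+K[:2,2]
def onz(M,uv,z):
    K,k,c,A=M;d=(np.array(uv)-K[:2,2])/K[0,0];s=d.copy()
    for _ in range(10): s=d/(1+k*(s@s))
    r=A@np.array([s[0],-s[1],-1]);return c+r*(z-c[2])/r[2]
def crop(im,x,y,w,h,s,name):
    cv2.imwrite(name,cv2.resize(im[y:y+h,x:x+w,::-1],None,fx=s,fy=s,interpolation=cv2.INTER_CUBIC))
E
python3 - <<'E'
from h import *
T=imaging.camera("top");S=imaging.camera("scene")
a=cv2.resize(T[165:230,205:295],None,fx=6,fy=6,interpolation=2);b=cv2.resize(S[150:235,220:300],None,fx=4.6,fy=4.6,interpolation=2)
c=np.zeros((400,540+368,3),np.uint8);c[:390,:540]=a;c[:391,540:]=b[:391]
cv2.imwrite("pics/c1.png",cv2.resize(c,None,fx=.88,fy=.88)[:,:,::-1])
M=model("top")
for uv,z in(((249,196),.228),((249,199),.062),((225,251),.12)):print(onz(M,uv,z))
E
```

```text
[ 0.54685742 -0.04161352  0.228     ]
[ 0.55208057 -0.04185877  0.062     ]
[0.35897046 0.04087703 0.12      ]
```

View pics/c1.png

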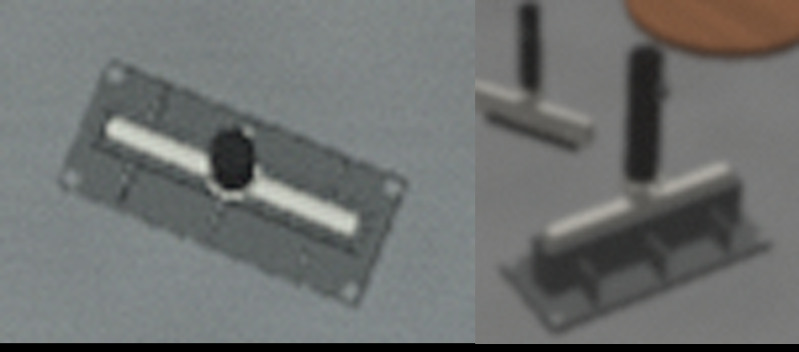

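Top view: the bar runs from about (225.5,188.7) to (272,207.6), with a white rib just up and to the right of the grip. In the scene view the button shows on the grip's right silhouette. I'll move above the grip for a close look.

```bash
python3 -m handwheel '[[[-0.0234,-0.0325,-0.012,0],[-0.0234,-0.0325,-0.012,0],[-0.0234,-0.0325,-0.012,0],[-0.0234,-0.0325,-0.012,0],[-0.0234,-0.0325,-0.012,0],[-0.0234,-0.0325,-0.012,0],[-0.0234,-0.0325,-0.012,0],[-0.0234,-0.0325,-0.012,0],[-0.0234,-0.0325,-0.012,0],[-0.0234,-0.0325,-0.012,0]]]' 0.094 3
python3 -c "
from h import *
M=model('top');a=onz(M,(225.5,188.7),.074);b=onz(M,(272.2,207.6),.074);print(a,b,(a+b)/2,np.hypot(*(a-b)[:2]),np.arctan2(*(a-b)[[1,0]])-np.pi/2)"
```

```text
time_s: 1.2
ee_pos: [0.3977, -0.2179, 0.3465]
eef_rot: [3.141, 0.006, -1.333]
force: [0.1, 0.0, 0.6]
grip_width: 0.0939
[0.5879157  0.04588923 0.074     ] [ 0.52040907 -0.12808965  0.074     ] [ 0.55416238 -0.04110021  0.074     ] 0.18661670157701155 -0.3701330422502722
```

```bash
python3 -c "
from h import *
K,k,c,A=model('wrist');o=ctrl.get_obs();Rt=R.from_euler('xyz',o['eef_rot']).as_matrix()
print(K,k,Rt.T@(c-o['ee_pos']),'look in tool',Rt.T@-A[:,2],'up in tool',Rt.T@A[:,1]);print(proj((K,k,c,A),[[.552,-.041,.228],[.552,-.041,.09]]))"
```

```text
[[285.85996513   0.         251.37431136]
 [  0.         285.85996513 188.1721699 ]
 [  0.           0.           1.        ]] -0.041861522883774704 [ 0.00163582 -0.08130418 -0.1600429 ] look in tool [-3.62159567e-04  2.81572541e-01  9.59539876e-01] up in tool [ 0.00116571 -0.95953917  0.28157277]
[[ 92.91653958 -25.34576295]
 [148.38825449  19.1202816 ]]
```

```bash
python3 -m handwheel '[[[-0.0227,-0.0385,0.01,0],[-0.0227,-0.0385,0.01,0],[-0.0227,-0.0385,0.01,0],[-0.0227,-0.0385,0.01,0],[-0.0227,-0.0385,0.01,0],[-0.0227,-0.0385,0.01,0],[0,0,0,0]]]'
python3 - <<'E'
from h import *
M=model('wrist');im=imaging.camera('wrist');np.savez('w1.npz',im=im,K=M[0],k=M[1],c=M[2],A=M[3])
print(ctrl.get_obs()['ee_pos'],M[2],proj(M,[[.552,-.041,.228],[.552,-.041,.09]]))
crop(im,120,60,260,260,3*.76,'pics/w1.png')
E
```

```text
time_s: 1.9
ee_pos: [0.5987, -0.018, 0.286]
eef_rot: [-3.14, 0.003, -1.33]
force: [-0.7, -0.3, -0.5]
grip_width: 0.0941
[ 0.59772328 -0.0195458   0.28702647] [ 0.67789939 -0.00069513  0.44613908] [[262.85468831 263.94856999]
 [259.18387697 208.41907665]]
```

View pics/w1.png

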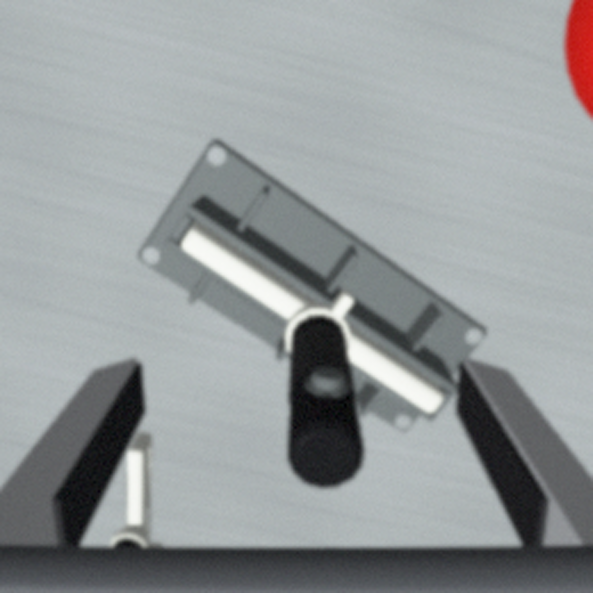

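Wrist view (crop scale 2.28, offset 120,60): the grip top centre is at crop (326,457), the button face at (327,381), the rib tip at (347,297), and the bar top runs from (183,240) to (440,405). I'll solve for the poses from these.

```bash
python3 - <<'E'
from h import *
from scipy.optimize import least_squares
d=np.load('w1.npz');M=(d['K'],float(d['k']),d['c'],d['A'])
px=lambda x,y:np.array([x/2.28+120,y/2.28+60])
top=px(326,457);b=px(327,381);mk=px(347,297);e1=px(183,240);e2=px(440,405)
print('top',onz(M,top,.228))
m=onz(M,mk,.093);E1=onz(M,e1,.074);E2=onz(M,e2,.074)
print('mark',m,'bar',E1,E2,(E1+E2)/2,np.hypot(*(E1-E2)[:2]),np.arctan2(*(E1-E2)[[1,0]])-np.pi/2)
def f(p):
    x,y,am,ab=p
    return (proj(M,[[x,y,.228],[x+.031*np.cos(am),y+.031*np.sin(am),.094],[x+.0205*np.cos(ab),y+.0205*np.sin(ab),.193]])-[top,mk,b]).ravel()
r=least_squares(f,[.55,-.04,-.37,.3]);print(r.x,r.fun)
for ab in np.arange(-.4,1,.2):
    x,y=r.x[:2];print(ab,proj(M,[x+.0205*np.cos(ab),y+.0205*np.sin(ab),.193])-b)
E
```

```text
top [ 0.55534965 -0.04025148  0.228     ]
mark [ 0.58121188 -0.05084962  0.093     ] bar [0.58674115 0.0480775  0.074     ] [ 0.52150473 -0.12857531  0.074     ] [ 0.55412294 -0.0402489   0.074     ] 0.18831358447309907 -0.3537567851756529
[ 0.55292328 -0.04054556 -0.34075952  0.14515851] [-0.37101462  2.485135    0.28019865 -0.4389328   0.20311796 -2.29463915]
-0.4 [[10.84789609  1.50881588]]
-0.2 [[ 7.24578924 -0.50445012]]
0.0 [[ 3.25209061 -1.81637578]]
0.20000000000000007 [[-0.9655634  -2.36828951]]
0.4 [[-5.22841971 -2.13537027]]
0.6 [[-9.35549945 -1.12811973]]
0.8000000000000002 [[-13.17265297   0.60826413]]
```

```bash
python3 -m handwheel '[[[0.005,0.024,0,0.045],[0.005,0.024,0,0.045],[0,0,0,0],[0,0,0.023,0],[0,0,0.023,0],[0,0,0.023,0],[0,0,0.023,0],[0,0,0,0]]]'
python3 -c "
from h import *
o=[ctrl.get_obs() for _ in range(3)][-1];M=model('wrist');im=imaging.camera('wrist');crop(im,150,130,220,200,2.7,'pics/w2.png');print(o['ee_pos'],o['eef_rot'],o['qpos'])"
```

```text
time_s: 2.75
ee_pos: [0.5511, -0.0446, 0.1958]
eef_rot: [-3.133, -0.0, -1.425]
force: [-0.3, -1.3, -0.2]
grip_width: 0.0938
[ 0.55107801 -0.04455191  0.19579901] [-3.13338236e+00 -4.49995495e-05 -1.42490239e+00] [-0.1479825   0.32636875  1.55471271  0.00245852  1.25264073  1.27615983]
```

View pics/w2.png

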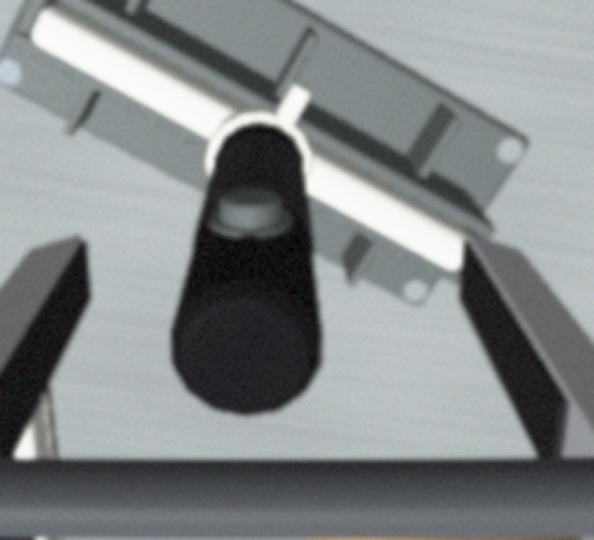

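Close view: the button faces the camera at (252,208), the rib tip is at (300,92) and the grip top is centred at (247,338). The grip sits slightly left of mid-jaw. I'll re-solve.

```bash
python3 - <<'E'
from h import *
M=model('wrist');px=lambda x,y:np.array([x/2.7+150,y/2.7+130])
top=px(247,338);b=px(252,209);mk=px(301,93)
t=onz(M,top,.228);m=onz(M,mk,.095);bb=onz(M,b,.193);print(t,m,bb)
E1=onz(M,px(38,25),.074);E2=onz(M,px(460,255),.074);print(E1,E2,np.arctan2(*(E1-E2)[[1,0]])-np.pi/2)
o=ctrl.get_obs();print(o['ee_pos'],o['eef_rot'])
for c in ((.554,-.0402),t[:2]):print('mark',np.arctan2(*(m[:2]-c)[::-1]),np.hypot(*(m[:2]-c)),'btn',np.arctan2(*(bb[:2]-c)[::-1]),np.hypot(*(bb[:2]-c)))
yaw=o['eef_rot'][2];d=np.array([.554,-.0405])-o['ee_pos'][:2];print(d@[np.cos(yaw),np.sin(yaw)],d@[np.sin(yaw),-np.cos(yaw)])
E
```

```text
[ 0.55864834 -0.04013112  0.228     ] [ 0.58161066 -0.05157079  0.095     ] [ 0.57187984 -0.03834432  0.193     ]
[0.58895594 0.04651887 0.074     ] [ 0.52207884 -0.12575939  0.074     ] -0.37028609106623156
[ 0.55177161 -0.04463145  0.19771924] [-3.13094621e+00 -7.65838855e-04 -1.42497251e+00]
mark -0.3906593455937189 0.029860398850020283 btn 0.10341567814457168 0.017975878490242913
mark -0.4622010270069716 0.02565412615707856 btn 0.13422878300817584 0.013351598005771645
-0.0037637978289197325 -0.002805074364014107
```

```bash
python3 -m handwheel '[[[-0.004,-0.003,0.003,0.02],[0,0,0,0]]]'; python3 -m handwheel '[[[0,0,0,0],[0,0,0,0],[0,0,0,0],[0,0,0,0],[0,0,0,0],[0,0,0,0],[0,0,0,0],[0,0,0,0]]]' 0 8
```

```text
time_s: 3.0
ee_pos: [0.5553, -0.0404, 0.1973]
eef_rot: [-3.128, -0.001, -1.447]
force: [0.7, -0.0, 0.3]
grip_width: 0.0939
time_s: 3.8
ee_pos: [0.5561, -0.0404, 0.2]
eef_rot: [-3.124, -0.002, -1.447]
force: [0.6, -0.0, 1.0]
grip_width: 0.0331
```

```bash
python3 -m handwheel '[[[0,0,0.003,0],[0,0,0,0]]]'
```

```text
time_s: 4.0
ee_pos: [0.5568, -0.0397, 0.1979]
eef_rot: [-3.121, -0.001, -1.446]
force: [-0.7, 1.5, -1.5]
grip_width: 0.0301
```

```bash
python3 -m handwheel '[[[0,0.0003,0.0005,0.1],[0,0.0003,0.0005,0.1],[0,0.0003,0.0005,0.1],[0,0.0003,0.0005,0.1],[0,0.0003,0.0005,0.1]]]'
python3 -c "
from h import *
im=imaging.camera('wrist');crop(im,150,130,220,200,2.7,'pics/w3.png');o=ctrl.get_obs();print(o)"
```

```text
time_s: 4.5
ee_pos: [0.5563, -0.0397, 0.1975]
eef_rot: [-3.119, 0.009, -1.963]
force: [-0.9, -1.0, 5.1]
grip_width: 0.0296
{'time_s': 4.55, 'qpos': array([-0.13854678,  0.3264229 ,  1.55076624,  0.00361893,  1.24018244,
        1.83018585]), 'joint_vel': array([ 0.00067788,  0.00121032, -0.0019355 ,  0.00065638,  0.00315184,
       -0.1800082 ]), 'tau': array([  0.27004911, -51.31221414, -33.00041914,   0.3172407 ,
        -0.3983333 ,  -1.32680632]), 'ee_pos': array([ 0.55628161, -0.03974421,  0.19746982]), 'eef_rot': array([-3.11906816,  0.00954645, -1.96975845]), 'force': array([-0.66259162, -0.20673512,  5.58499521]), 'moment': array([-0.21768854,  0.28934637,  0.00136519]), 'grip_width': 0.029930233229032738}
```

View pics/w3.png

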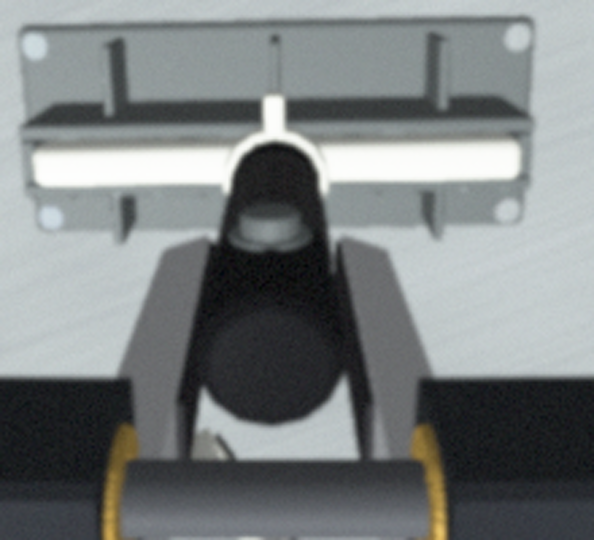

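The rib (273,100), button (271,225) and grip top (271,365) are now in one line, square to the bar, so the grip is aligned. Next I'll release, turn the tool a quarter turn and grasp across the button.

```bash
python3 -m handwheel '[[[0,0,0,0],[0,0,0,0],[0,0,0,0]]]' 0.06 8; python3 -m handwheel '[[[0,0,0.0003,-0.145],[0,0,0.0003,-0.145],[0,0,0.0003,-0.145],[0,0,0.0003,-0.145],[0,0,0.0003,-0.145],[0,0,0.0003,-0.145],[0,0,0.0003,-0.145],[0,0,0.0003,-0.145],[0,0,0.0003,-0.145],[0,0,0.0003,-0.145]]]'
```

```text
time_s: 4.85
ee_pos: [0.5561, -0.0399, 0.1972]
eef_rot: [-3.119, 0.009, -1.969]
force: [-0.2, 0.6, -0.0]
grip_width: 0.0505
time_s: 5.85
ee_pos: [0.5557, -0.0399, 0.1921]
eef_rot: [-3.132, -0.018, -0.471]
force: [0.9, -0.1, 0.4]
grip_width: 0.06
```

```bash
python3 -m handwheel '[[[0,0,-0.001,-0.1],[0,0,0,0]]]'
python3 -c "
from h import *
im=imaging.camera('wrist');M=model('wrist');crop(im,150,130,220,200,2.7,'pics/w4.png');o=ctrl.get_obs();print(o['ee_pos'],o['eef_rot']);print((proj(M,[[.5545,-.0402,.228],[.5545,-.0402,.193]])-[150,130])*2.7)"
```

```text
time_s: 6.05
ee_pos: [0.5555, -0.0399, 0.1927]
eef_rot: [-3.134, -0.019, -0.361]
force: [0.4, -0.6, 0.9]
grip_width: 0.0598
[ 0.55546663 -0.03992142  0.19258227] [-3.13428922 -0.01860435 -0.36483045]
[[271.58729324 385.74523475]
 [269.34644273 300.39160599]]
```

View pics/w4.png

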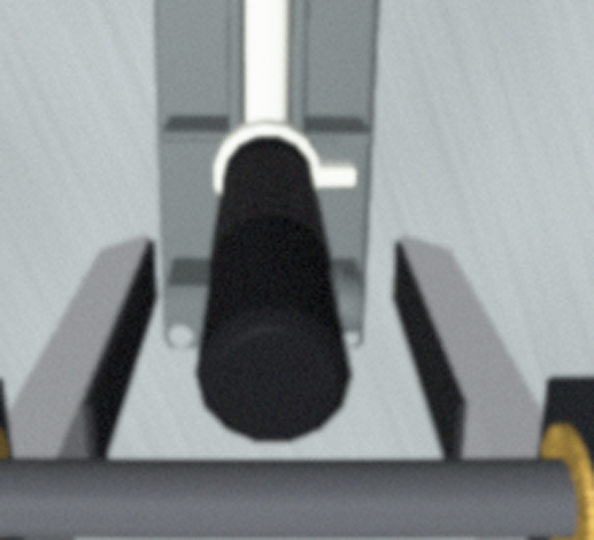

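The button points toward the rib on the right, and the jaws straddle it. I'll close on it.

```bash
python3 -m handwheel '[[[0,-0.001,0.0003,0],[0,0,0.0003,0],[0,0,0.0003,0],[0,0,0.0003,0],[0,0,0.0003,0],[0,0,0.0003,0]]]' 0 14
```

```text
time_s: 6.7
ee_pos: [0.5554, -0.0387, 0.191]
eef_rot: [-3.134, -0.017, -0.373]
force: [-3.4, 0.8, 5.2]
grip_width: 0.0301
```

```bash
python3 -m handwheel '[[[0,0,-0.006,0],[0,0,-0.008,0],[0,0,-0.01,0],[0,0,-0.01,0],[0,0,-0.01,0],[0,0,-0.008,0],[0,0,-0.003,0]]]'
python3 -c "
from h import *
im=imaging.camera('wrist');crop(im,150,100,220,200,2.7,'pics/w5.png');
print([(ctrl.get_obs()[k].round(4)) for k in('ee_pos','eef_rot','force')],ctrl.get_obs()['grip_width'])"
```

```text
time_s: 7.4
ee_pos: [0.5541, -0.0384, 0.2506]
eef_rot: [-3.134, -0.016, -0.373]
force: [-1.0, 1.0, -1.9]
grip_width: 0.0298
[array([ 0.5541, -0.0384,  0.2507]), array([-3.1337, -0.0165, -0.3732]), array([-1.1576,  0.4896,  0.4536])] 0.029927916667803804
```

View pics/w5.png

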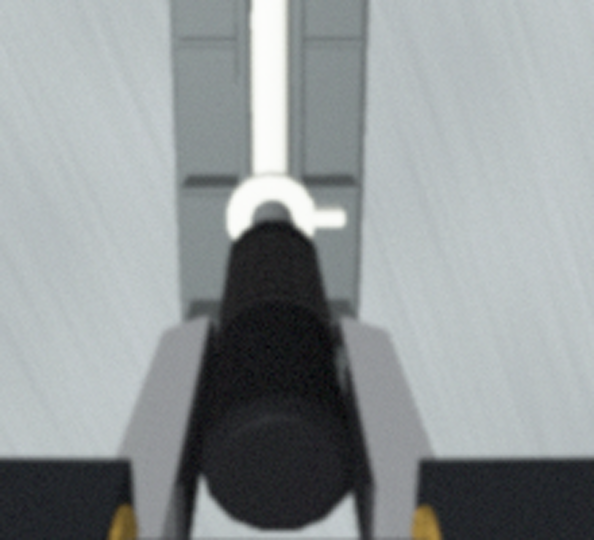

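The grip is drawn up with the rod showing above the collar, and the wiper is still seated. Travel is about 59.6 mm, so I'll go 1.5 mm further and let the button out.

```bash
python3 -m handwheel '[[[0,0,-0.0017,0],[0,0,0,0]]]'; python3 -m handwheel '[[[0,0,0,0],[0,0,0,0],[0,0,0,0],[0,0,0,0]]]' 0.06 3
```

```text
time_s: 7.65
ee_pos: [0.554, -0.0384, 0.2524]
eef_rot: [-3.134, -0.016, -0.373]
force: [-0.5, 1.6, -1.3]
grip_width: 0.0302
time_s: 8.05
ee_pos: [0.5543, -0.0388, 0.2522]
eef_rot: [-3.134, -0.017, -0.373]
force: [0.5, -0.2, 0.2]
grip_width: 0.0593
```

```bash
python3 -m handwheel '[[[0,0,0,0.15],[0,0,0,0.15],[0,0,0,0.15],[0,0,0,0.15],[0,0,0,0.15],[0,0,0,0.15],[0,0,0,0.15],[0,0,0,0.15],[0,0,0,0.15],[0,0,0,0.15]]]'; python3 -m handwheel '[[[0,0,0,0.04],[0,0,0,0]]]'
python3 -c "
from h import *
im=imaging.camera('wrist');M=model('wrist');crop(im,150,100,220,200,2.7,'pics/w6.png');o=ctrl.get_obs();print(o['ee_pos'],o['eef_rot'],o['force'])
for s in(.03,.06,.09):print(s,((proj(M,[[.555,-.040,.228+s],[.574,-.0475,.193+s],[.555,-.040,.098+s],[.584,-.0515,.095]])-[150,100])*2.7).round(0).tolist())"
```

```text
time_s: 9.05
ee_pos: [0.5545, -0.0391, 0.252]
eef_rot: [-3.123, 0.006, -1.879]
force: [-1.0, 0.6, -0.5]
grip_width: 0.0601
time_s: 9.25
ee_pos: [0.5546, -0.0391, 0.252]
eef_rot: [-3.124, 0.007, -1.926]
force: [-0.3, 0.2, 0.7]
grip_width: 0.06
[ 0.55455116 -0.03913535  0.25201127] [-3.12360594  0.00661735 -1.92449534] [ 0.32265963  0.3453958  -0.17762078]
0.03 [[269.0, 395.0], [272.0, 261.0], [273.0, 239.0], [275.0, 146.0]]
0.06 [[267.0, 470.0], [271.0, 301.0], [272.0, 263.0], [275.0, 146.0]]
0.09 [[264.0, 582.0], [269.0, 357.0], [272.0, 291.0], [275.0, 146.0]]
```

View pics/w6.png

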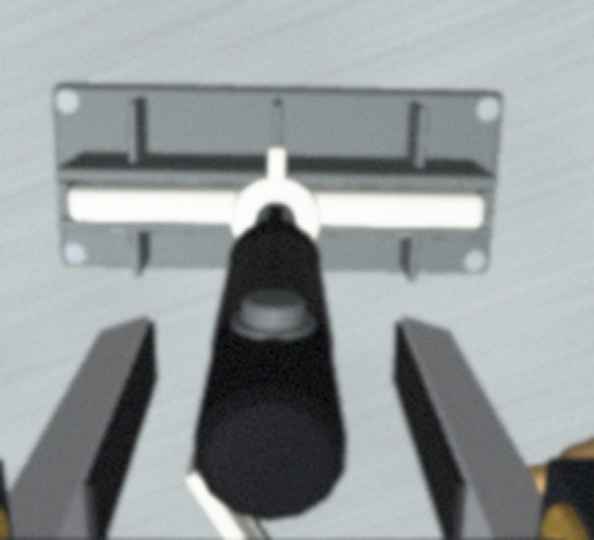

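The button is out, and the grip top (270,450) and button (273,312) match the 0.060 stop and not 0.030. I'll grasp a quarter turn away from the button and lift.

```bash
python3 -m handwheel '[[[0,0,0,0],[0,0,0,0],[0,0,0,0],[0,0,0,0],[0,0,0,0],[0,0,0,0]]]' 0 25;  python3 -m handwheel '[[[0,0,-0.003,0],[0,0,-0.006,0],[0,0,-0.01,0],[0,0,-0.01,0],[0,0,-0.01,0],[0,0,-0.01,0],[0,0,-0.01,0]]]'
```

```text
time_s: 9.9
ee_pos: [0.5546, -0.0391, 0.252]
eef_rot: [-3.123, 0.007, -1.92]
force: [0.7, 0.6, -0.7]
grip_width: 0.0297
time_s: 10.6
ee_pos: [0.5526, -0.0391, 0.3139]
eef_rot: [-3.128, 0.006, -1.92]
force: [-0.5, 0.3, -4.9]
grip_width: 0.0294
```

```bash
python3 -m handwheel '[[[0,0,-0.015,0],[0,0,-0.015,0],[0,0,-0.015,0],[0,0,-0.015,0],[0,0,-0.015,0],[0,0,-0.01,0],[0,0,-0.005,0],[0,0,0,0],[0,0,0,0]]]'
python3 -c "
from h import *
im=imaging.camera('wrist');S=imaging.camera('scene');a=cv2.resize(im,(512,384))[80:384,130:400];b=cv2.resize(S[130:240,200:310],(304,304))
cv2.imwrite('pics/f.png',np.hstack([a,b])[:,:,::-1]);o=ctrl.get_obs();print(o)"
```

```text
time_s: 11.5
ee_pos: [0.5504, -0.039, 0.4125]
eef_rot: [-3.126, 0.006, -1.92]
force: [-0.9, 0.3, -5.2]
grip_width: 0.0297
{'time_s': 11.6, 'qpos': array([-0.13826049,  0.23320149,  1.17948946,  0.00271082,  1.71259952,
        1.78208463]), 'joint_vel': array([-0.00077091,  0.00102789,  0.00192527, -0.00114978, -0.00100562,
        0.0009981 ]), 'tau': array([ 2.08947837e-03, -5.45753145e+01, -4.00593746e+01,  1.15189623e-02,
       -1.40642188e-01, -1.79283111e-04]), 'ee_pos': array([ 0.55037395, -0.03894916,  0.41238479]), 'eef_rot': array([-3.12621374,  0.00603635, -1.91989371]), 'force': array([-0.10229013,  0.61648658, -5.06500381]), 'moment': array([ 0.05850168,  0.03834377, -0.01758254]), 'grip_width': 0.029836403455142668}
```

View pics/f.png

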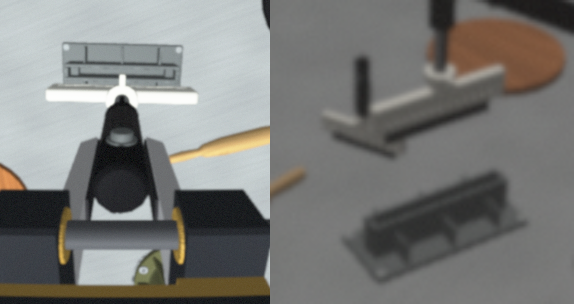

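The wiper hangs upright and clear above the empty stand. The rod shows between collar and grip, the button is out and in line, and the arm is still. Handing in.

```bash
python3 -c "
from station import ctrl
print(ctrl.hand_in())"
```

```text
the job is handed in; nothing more can be done
None
```

The wiper is out of its stand and held by the grip, with the grip locked at its second stop. I handed the job in at about 11.6 s of the 51 s allowed.

**What I did**
1. I grasped the grip a quarter turn away from the button and turned it about 0.5 rad, into line with the raised mark.
2. I re-grasped across the button and squeezed it in (30.1 mm across), then drew the grip up about 61 mm.
3. I let go so the button sprang out at the second stop.
4. I re-grasped a quarter turn away from the button and lifted the wiper about 160 mm.

**Last checks**
- **Lock:** After release the camera view fitted 0.060 m, not 0.030 or 0.090, with the button out. In the final view the rod still shows between collar and grip.
- **Hold:** The arm carries about 5 N, which is the wiper's weight. Its joints are still and the jaws read 29.8 mm on the grip.
- **Upright:** The tool is tilted about 1°. I could not correct this because the moves only allow a turn about the tool's own axis.
- **Clearance:** The final pictures show the wiper clear above the empty stand. My path touched nothing else, but I did not take a last overall picture to check the other things on the platform.

**Disagreement:** The wrist camera put the grip's axis 2–4 mm differently from one view to the next. That was within what the grasps needed.

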